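# Cover the dry-block heater

## Robot

A 7-joint arm with a two-finger parallel gripper is mounted at the origin on the work surface. World frame = base frame: x ahead of the robot, y to its left, z up, the work surface at z = 0. Lengths are in m, angles in rad, forces in N, time in s.
With the tool pointing down it reaches from about 0.425 to 0.95 m from the base axis. Payload 4.7 kg.
Tool frame: the origin (TCP) lies between the finger pads; the fingertips stand 25 mm ahead of it and the grasp point (between the pads) lies 6 mm ahead of it; z points along the fingers, y is the line along which they close (so a half turn about z gives the same grasp; the last joint's range is limited). The gripper opens to 85 mm and grips with 20 to 120 N. Pads are 22 mm wide; open, the fingers measure 114 mm over their backs; the gripper's body (76 mm by 85 mm) begins 54 mm behind the grasp point. The pads swing forward as they close: fully open they stand 13 mm farther back than shut.
Start: joints at [-1.145, 0.469, -0.049, 1.532, 0.024, 1.141, -0.082], TCP at [0.296, 0.606, 0.226] pointing down, gripper open.
Joint ranges: [-2.59, 2.59], [-0.33, 1.99], [-1.39, 1.29], [0.1, 2.45], [-1.04, 4.18], [0.21, 1.99], [-2.66, 2.66]. Speed limits (rad/s): [2.57, 2.57, 3.14, 3.14, 3.14, 3.14, 3.14].

## Interface

Orientations are given as a 3x3 rotation matrix whose columns are the frame's x, y, z axes.
In Python, from rig import * gives the robot as it stands. Calls block until the motion is done:
- movep(position, orientation): joint-space move of the TCP to a pose.
- move_l(position, attitude=None, feed=0.15, until_force=None): straight line of the TCP; attitude=None keeps the orientation; feed is the mean speed in m/s. With until_force (N) it stops when the force on the tool has changed by that much, and returns True; else False.
- move_joints(angles): joint-space move.
- command_gripper(opening, newtons=None): finger opening in m; newtons is the grip in N (None keeps the last); returns when the fingers have stopped.
- sleep(seconds).
- inverse_kinematics(position, orientation): joint angles nearest the present ones, or None.
- sense(): the state.
- camera(name): name is "scene" or "top"; returns (picture, depth): 420x560x3 uint8, red, green, blue; 420x560 float32, m along the optical axis (not along the pixel's ray), 0 where there is no reading.
- camera_params(name): a dict with "K" (3x3 intrinsics, pixels), "dist" ([k1, k2, p1, p2, k3] as OpenCV has them; the pictures are not rectified), "position" and "rotation" of the camera in the world. Camera axes: x right, y down, z forward; pixel columns grow to the right and rows downward; lengths in m; the calibration is good to about 2 mm. A picture is of the moment at which its call begins. camera_params takes no time and is no camera call.
A pose or a line that the arm cannot do raises Unreachable and nothing moves.
- finish_job(): hands the job in; it is judged then, once.
The state is a dict: "time_s": time; "joint_pos": joint angles; "qd": joint speeds; "joint_efforts": joint torques, N m; "position": TCP position; "tcp_rot": TCP orientation; "wrist_force": force on the tool from outside, world axes, zero at the start; "ft_torque": the same for the moment, N m; "finger_gap": finger opening in m; "gripper_force": force on a finger pad.
Only numpy, scipy, OpenCV 4.12 (cv2) and the standard library are available. Lean on these libraries where they do the work, as an engineer would, in place of code of your own. Each camera call takes 0.05 s, during which the arm holds its last target. There are 200 camera calls.

## Task

The heater's orange-topped cover is parked flush in its close-fitting nest, with no room for fingers beside it: press down on its end by the blue mark so that it tips up and stays tipped in the nest, then take it by the raised end. Lay it gently, orange side up, on the heater's bare aluminium block, its edges flush with the block's all round (either end first), and let go. Leave the other things on the bench where they are.

Things in the scene. Friction and masses are not known exactly. Their poses are not given: they have to be found in the camera images.
- cover: heater cover, solid rigid slab 120 (its x) x 60 (y) x 30 mm (z): light white foam body 25 mm thick under an orange steel top plate 5 mm thick. About 0.32 kg, centre of mass 25 mm above the underside. Origin: centre of the underside; z points out of the orange face. No handle; grip it across its 60 mm width.
- nest: fixed grey nest, 148 x 79 mm, open on top, rim 62 mm high. x runs lengthways to the press end (blue mark on its rim). Origin: on the bench below the middle of the parked cover. Pocket x -61.5 to +70, y -31.5 to +31.5 mm; walls 8 mm thick. Floor flat at z 32 mm from the -x wall to a ridge at x +3 mm, then slopes down at 22 degrees to the +x wall
- nest_seat (a point): point of the nest at the middle of the parked cover's underside (nest x 0, y 0, z 32 mm), axes as the nest's. The parked cover lies flat here, axes along the nest's, its top level with the rim, 1.5 mm clear of three walls and 10 mm of the wall at the press end
- nest_ridge (a point): middle of the ridge (nest x 3, z 32 mm). Pressed lightly (under 2 N) on top 45 mm towards nest +x and followed 15 mm down, the cover rocks over the ridge onto the slope and stays when let go. Its -x end then stands 21 mm above the rim (top corner at nest x -44, z 83 mm; the top slopes down at 22 degrees to rim height near x +9): grip its sides there, above the rim
- heater: fixed white dry-block heater on the bench, housing 190 x 130 mm, its top 65 mm above the bench, with a bare aluminium block standing in the middle of a black collar. The block is 120 (heater x) x 60 mm (y) and stands 25 mm above the housing. Origin: on the bench below the centre of the block; the housing spans x -110 to +80, y -65 to +65 mm.
- block_top (a point): centre of the aluminium block's flat top face, 90 mm above the bench (18 black round wells are marked on it), x along its 120 mm length, z up
- jar: bystander: small capped jar, 44 mm across, 65 mm tall; origin at the centre of its underside
- slide_box: bystander: blue box of slides, 78 x 34 x 30 mm; origin at the centre of its underside
- beaker: bystander: glass beaker, 72 mm across, 95 mm tall; origin at the centre of its underside
- amber: bystander: amber glass bottle, 72 mm across, 160 mm tall; origin at the centre of its underside
- white_bottle: bystander: white plastic bottle with red cap, 60 mm across, 140 mm tall; origin at the centre of its underside
- tube_rack: bystander: orange rack full of glass tubes, 100 x 220 mm, 105 mm tall; origin at the centre of its underside
Not all that is in view belongs to the job. Leave any purple or turquoise look-alike of the cover alone.

How it is judged:
By the outcome, as a careful person would: the job done as asked, in the order asked, and still so for the second after the job is handed in, with the robot touching nothing.
It also fails if it takes over 54 s, if anything falls off the work surface, if the arm or the gripper's body presses on something with over 40 N, if the wrist force passes 120 N, or if a joint passes its speed limit or range.

## Working session

There is one attempt and no reset: what is moved stays moved. The work goes in short steps, each a Python script; the robot and the scene stay as the last script left them, time stands still between calls to the robot, and variables do not carry over. Pictures are saved under pics/ and viewed, at most 10 in all, crops included, and the job is handed in when it is done.

```bash
ls && mkdir -p pics
python3 - <<'E'
from rig import *
import cv2,numpy as np
s=sense();print(s['time_s'],s['position'],s['finger_gap'])
for n in ("scene","top"):
    p,d=camera(n);np.savez(f'pics/{n}0.npz',p=p,d=d)
    cv2.imwrite(f'pics/{n}0.png',p[:,:,::-1])
    c=camera_params(n);print(n,c)
E
```

```text
pics
0.0 [0.29623712 0.60586271 0.22444926] 0.08546258010814414
scene {'K': array([[424.04541852,   0.        , 282.32863091],
       [  0.        , 424.04541852, 201.40580243],
       [  0.        ,   0.        ,   1.        ]]), 'dist': array([-0.02646533,  0.        ,  0.        ,  0.        ,  0.        ]), 'position': array([1.24624134, 0.67555063, 0.81493217]), 'rotation': array([[-0.71461796,  0.42149889, -0.55826504],
       [ 0.69947154,  0.43946366, -0.5635701 ],
       [ 0.00779303, -0.79322782, -0.6088751 ]])}
top {'K': array([[419.35877559,   0.        , 279.77296029],
       [  0.        , 419.35877559, 213.32072403],
       [  0.        ,   0.        ,   1.        ]]), 'dist': array([-0.0181196,  0.       ,  0.       ,  0.       ,  0.       ]), 'position': array([ 0.40582132, -0.00745576,  1.25322679]), 'rotation': array([[ 0.00556751, -0.98956038,  0.14401131],
       [-0.99994693, -0.00426091,  0.00937974],
       [-0.0086682 , -0.14405589, -0.98953159]])}
```

View pics/scene0.png

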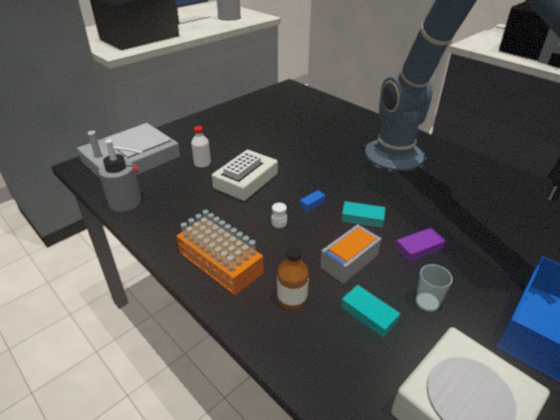

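View pics/top0.png

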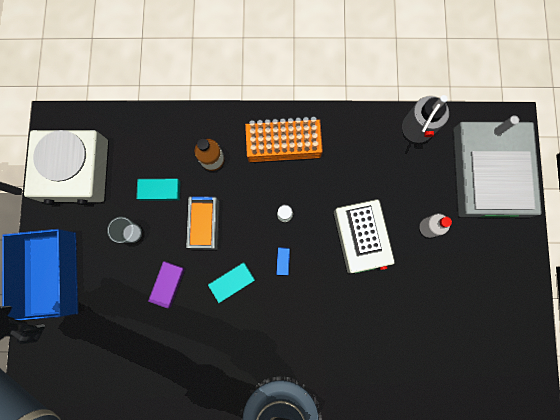

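The nest with the orange cover is at top (201,222) and scene (352,248), with its blue mark at top (202,198). The heater's block is at top (365,230) and scene (242,165).

Possible mix-ups, in top pixels:
- turquoise slabs at (157,188) and (232,282)
- purple slab at (165,285)
- orange tube rack at (284,140)
- blue slide box at (283,262)
- white hotplate at (60,160)

By the description I choose the orange one in the grey nest at (201,222), and will check it in a close crop.

```bash
cat > h.py <<'E'
import cv2,numpy as np
from rig import *
def ray(cam,uv):
    c=camera_params(cam);R=np.array(c['rotation'])
    n=cv2.undistortPoints(np.array(uv,float).reshape(-1,1,2),c['K'],c['dist']).reshape(-1,2)
    return np.array(c['position']),np.c_[n,np.ones(len(n))]@R.T
def onplane(cam,uv,z):
    o,d=ray(cam,uv);return o+d*((z-o[2])/d[:,2])[:,None]
def tri(uv1,uv2):
    o1,d1=ray('top',[uv1]);o2,d2=ray('scene',[uv2]);d1=d1[0];d2=d2[0]
    t=np.linalg.lstsq(np.c_[d1,-d2],o2-o1,rcond=None)[0]
    a=o1+d1*t[0];b=o2+d2*t[1];return (a+b)/2,np.linalg.norm(a-b)
def mask(p,lo,hi,win):
    m=cv2.inRange(cv2.cvtColor(p,cv2.COLOR_RGB2HSV),lo,hi);w=np.zeros_like(m)
    x0,y0,x1,y1=win;w[y0:y1,x0:x1]=m[y0:y1,x0:x1];return w
def big(m):
    return max(cv2.findContours(m,cv2.RETR_EXTERNAL,cv2.CHAIN_APPROX_NONE)[0],key=cv2.contourArea)
def rect(cam,c,z):
    "min-area rectangle of a contour projected on plane z: centre, size, yaw of the long side"
    q=onplane(cam,c.reshape(-1,2),z)[:,:2].astype(np.float32)*1000
    (x,y),(w,h),a=cv2.minAreaRect(q)
    if w<h:w,h,a=h,w,a+90
    return np.array([x,y])/1000,(w,h),a
ORANGE=((5,150,120),(22,255,255))
E
python3 - <<'E'
from h import *
ims={n:np.load(f'pics/{n}0.npz') for n in('scene','top')}
W={'top':(180,190,225,255),'scene':(315,222,390,285)}
cs={}
for n in W:
    m=mask(ims[n]['p'],*ORANGE,W[n]);c=big(m);cs[n]=c
    M=cv2.moments(c);ctr=(M['m10']/M['m00'],M['m01']/M['m00']);cs[n+'c']=ctr
    print(n,ctr,cv2.contourArea(c),[x for x in rect(n,c,.062)])
print(tri(cs['topc'],cs['scenec']))
a=cv2.resize(ims['top']['p'][180:265,170:240],None,fx=5.5,fy=5.5,interpolation=2)[:460,:385]
b=cv2.resize(ims['top']['p'][190:282,325:402],None,fx=5,fy=5,interpolation=2)
o=np.zeros((560,800,3),np.uint8);o[:a.shape[0],:a.shape[1]]=a;o[:b.shape[0],400:400+b.shape[1]]=b
cv2.imwrite('pics/crop0.png',o[:470,:,::-1])
E
```

```text
top (200.867756915001, 223.60791439531596) 825.5 [array([0.54910406, 0.22999844]), (119.02445983886719, 60.98629379272461), 179.6225814819336]
scene (351.81847211987224, 244.08572832227952) 678.5 [array([0.55042511, 0.23200119]), (120.2435302734375, 58.468196868896484), 179.50440216064453]
(array([0.54908771, 0.230412  , 0.05802064]), np.float64(0.00068699845070691))
```

View pics/crop0.png

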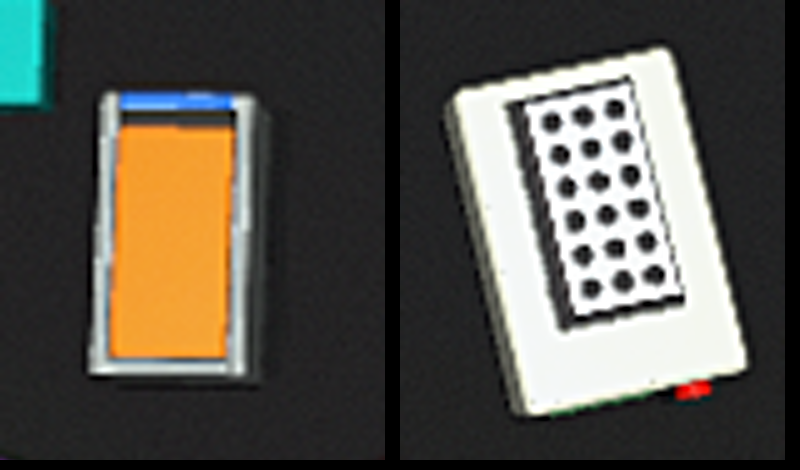

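The crop confirms the plain orange top in the grey nest, with its blue mark at the world +x end. The block shows 3x6 wells, which I'll use to locate its centre and height.

```bash
cat >> h.py <<'E'
def wells(n,p,win):
    "the 18 well centres, sub-pixel, by blob detection on an enlarged crop"
    k=8;x0,y0,x1,y1=win
    g=cv2.resize(cv2.cvtColor(p[y0:y1,x0:x1],cv2.COLOR_RGB2GRAY),None,fx=k,fy=k,interpolation=cv2.INTER_CUBIC)
    P=cv2.SimpleBlobDetector_Params();P.minThreshold=30;P.maxThreshold=200;P.minArea=100;P.maxArea=2500
    P.filterByInertia=False;P.filterByConvexity=False;P.filterByCircularity=False;P.minDistBetweenBlobs=12;P.minRepeatability=2
    kp=cv2.SimpleBlobDetector_create(P).detect(g)
    return np.array([[(q.pt[0]+.5)/k-.5+x0,(q.pt[1]+.5)/k-.5+y0] for q in kp])
WW={'top':(330,195,400,278),'scene':(205,140,285,205)}
E
python3 - <<'E'
from h import *
out=[]
C={}
for n in('top','scene'):
    im=np.load(f'pics/{n}0.npz')['p'];w=wells(n,im,WW[n])
    q=onplane(n,w,.09)[:,:2]
    print(n,len(w))
    x0,y0,x1,y1=WW[n];e=cv2.resize(im[y0:y1,x0:x1],None,fx=5,fy=5,interpolation=2)
    for u in w: cv2.circle(e,tuple(int(v) for v in (u-[x0,y0]+.5)*5),3,(255,0,0),-1)
    out.append(e)
    (x,y),(a,b),an=cv2.minAreaRect((q*1000).astype(np.float32));print((x,y),(a,b),an,q.mean(0))
    C[n]=w
print(tri(C['top'].mean(0),C['scene'].mean(0)))
o=np.zeros((430,800,3),np.uint8)
for e,x in zip(out,(0,380)): o[:e.shape[0],x:x+e.shape[1]]=e
cv2.imwrite('pics/wells.png',o[:,:,::-1])
E
```

```text
top 34
(520.0051879882812, -215.9196319580078) (139.0786895751953, 101.71685028076172) 12.210370063781738 [ 0.53759118 -0.23712686]
scene 18
(530.161865234375, -232.74200439453125) (94.97441101074219, 36.590087890625) 12.144787788391113 [ 0.53005446 -0.23299328]
(array([ 0.53447069, -0.23383576,  0.09217527]), np.float64(0.0076884812883904665))
```

View pics/wells.png

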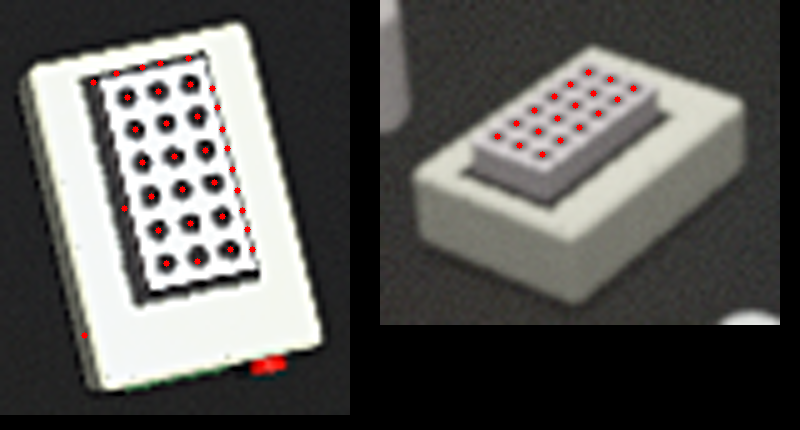

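The top view also picked up edge points, and the scene view found exactly the 18 wells. I'll keep the top blobs that match the scene wells, then press.

```bash
cat >> h.py <<'E'
def block(pt,ps):
    a=wells('top',pt,WW['top']);b=wells('scene',ps,WW['scene'])
    qa=onplane('top',a,.09)[:,:2];qb=onplane('scene',b,.09)[:,:2]
    D=np.linalg.norm(qa[:,None]-qb[None],axis=2);i=D.argmin(0);ok=D.min(0)<.007
    T=np.array([tri(a[j],b[k])[0] for k,j in enumerate(i) if ok[k]])
    r=lambda q:cv2.minAreaRect((q*1000).astype(np.float32))
    return ok.sum(),T.mean(0),qa[i].mean(0),qb.mean(0),r(qa[i]),r(qb)
E
python3 - <<'E'
from h import *
print(block(*(np.load(f'pics/{n}0.npz')['p'] for n in('top','scene'))))
R=np.array([[1,0,0],[0,-1,0],[0,0,-1.]])
c=np.array([.5497,.231]);p=np.r_[c+[.045,-.0003],.125]
a=np.deg2rad(-.45);Rz=np.array([[np.cos(a),-np.sin(a),0],[np.sin(a),np.cos(a),0],[0,0,1]])
for RR in (Rz@R,Rz@R@np.diag([-1,-1,1])):
    print(inverse_kinematics(p,RR))
command_gripper(0)
movep([.45,.42,.24],Rz@R)
movep([p[0],p[1],.15],Rz@R)
print(sense()['time_s'],sense()['wrist_force'],sense()['finger_gap'])
move_l([p[0],p[1],.092],feed=.12)
r=move_l([p[0],p[1],.0715],feed=.015,until_force=5)
s=sense();print(r,s['time_s'],s['position'],s['wrist_force'])
E
```

```text
(np.int64(18), array([ 0.53074816, -0.23375298,  0.09020757]), array([ 0.53151342, -0.23457452]), array([ 0.53005446, -0.23299328]), ((530.428466796875, -235.00975036621094), (97.43665313720703, 36.86638641357422), 12.077929496765137), ((530.161865234375, -232.74200439453125), (94.97441101074219, 36.590087890625), 12.144787788391113))
[-0.84235175  0.558764    0.57740563  1.75193843 -0.36644737  0.94013433
 -1.6937697 ]
[-0.43334522  0.50418696 -0.00391525  1.72634479  0.00239375  0.91106554
  1.12470192]
3.6917 [0.32970988 1.17467089 0.54032233] -9.427485054738575e-05
False 5.8417 [0.59478651 0.23072785 0.07163108] [-0.42923448 -0.30795102 -0.68898107]
```

Run:
```python
from h import *
s=sense();p=s['position']
move_l([p[0],p[1],.12],feed=.12)
ims={}
for n in('top','scene'):
    im,d=camera(n);ims[n]=im;np.savez(f'pics/{n}1.npz',p=im,d=d)
a=cv2.resize(ims['top'][180:270,165:245],None,fx=5,fy=5);b=cv2.resize(ims['scene'][205:295,310:390],None,fx=5,fy=5)
cv2.imwrite('pics/c1.png',np.hstack([a,b])[:,:,::-1])
print(sense()['time_s'])
```

```text
6.5
```

View pics/c1.png

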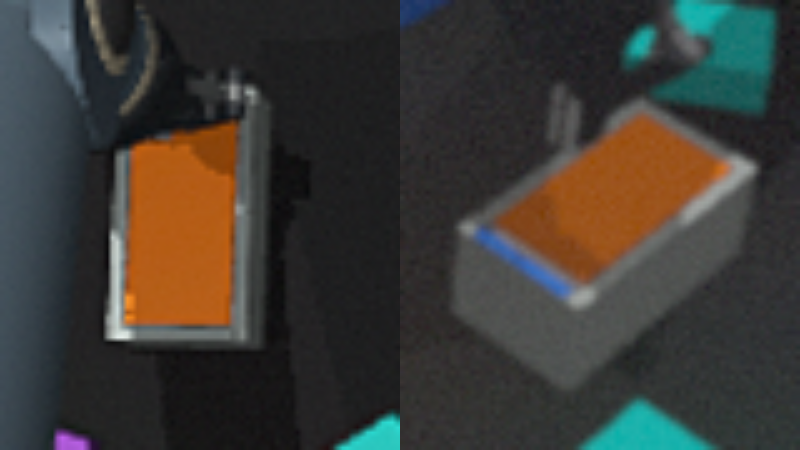

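The crop shows the cover partly shadowed by the arm, and whether it has tipped isn't clear. I'll read the depth along the cover's midline.

Run:
```python
from h import *
def zprof(n,k):
    f=np.load(f'pics/{n}{k}.npz');d=f['d'];m=mask(f['p'],(3,130,60),(22,255,255),(180,190,225,255) if n=='top' else (315,222,390,285))
    v,u=np.nonzero(m&(d>0).astype(np.uint8)*255);o,r=ray(n,np.c_[u,v]);P=o+r*d[v,u][:,None]
    b=np.digitize(P[:,0],np.arange(.48,.64,.02))
    print(n,k,len(P),[(round(P[b==i,0].mean(),3),round(np.median(P[b==i,2]),4)) for i in range(1,9) if (b==i).sum()>5])
for k in(0,1):
    for n in('top','scene'): zprof(n,k)
s=sense();print(s['position'],s['finger_gap'],s['joint_pos'])
```

```text
top 0 896 [(np.float64(0.494), np.float64(0.0632)), (np.float64(0.51), np.float64(0.0629)), (np.float64(0.53), np.float64(0.0629)), (np.float64(0.55), np.float64(0.0627)), (np.float64(0.57), np.float64(0.0628)), (np.float64(0.591), np.float64(0.0629)), (np.float64(0.605), np.float64(0.0625))]
scene 0 739 [(np.float64(0.494), np.float64(0.0611)), (np.float64(0.51), np.float64(0.0614)), (np.float64(0.53), np.float64(0.0616)), (np.float64(0.55), np.float64(0.0614)), (np.float64(0.57), np.float64(0.0613)), (np.float64(0.59), np.float64(0.0615)), (np.float64(0.605), np.float64(0.0615))]
top 1 816 [(np.float64(0.494), np.float64(0.0625)), (np.float64(0.51), np.float64(0.0627)), (np.float64(0.53), np.float64(0.0624)), (np.float64(0.55), np.float64(0.0629)), (np.float64(0.57), np.float64(0.0627)), (np.float64(0.589), np.float64(0.063)), (np.float64(0.603), np.float64(0.0632))]
scene 1 751 [(np.float64(0.494), np.float64(0.0619)), (np.float64(0.51), np.float64(0.0615)), (np.float64(0.53), np.float64(0.0617)), (np.float64(0.55), np.float64(0.0615)), (np.float64(0.57), np.float64(0.0615)), (np.float64(0.59), np.float64(0.0616)), (np.float64(0.605), np.float64(0.0612))]
[0.59401858 0.23064348 0.11906293] 0.0001012804822158674 [-0.83147218  0.56262738  0.56095878  1.75610087 -0.36199999  0.92931225
 -1.69812915]
```

Depth says the cover is still flat, with its top at 62 mm. I'll find where the fingertips really are in the depth images.

Run:
```python
from h import *
for n in('top','scene'):
    f=np.load(f'pics/{n}1.npz');d=f['d'];v,u=np.nonzero(d>0);o,r=ray(n,np.c_[u,v]);P=o+r*d[v,u][:,None]
    k=(abs(P[:,0]-.594)<.06)&(abs(P[:,1]-.231)<.06)&(P[:,2]>.07)&(P[:,2]<.25)
    Q=P[k];i=Q[:,2].argsort()
    print(n,len(Q));print(np.c_[Q,u[k],v[k]][i][:40:2].round(3))
```

```text
top 160
[[5.78e-01 2.43e-01 7.10e-02 1.96e+02 2.13e+02]
 [5.87e-01 2.19e-01 1.37e-01 2.00e+02 2.06e+02]
 [5.87e-01 2.24e-01 1.39e-01 1.98e+02 2.06e+02]
 [5.83e-01 2.28e-01 1.45e-01 1.96e+02 2.07e+02]
 [5.87e-01 2.18e-01 1.56e-01 1.99e+02 2.05e+02]
 [5.87e-01 2.15e-01 1.70e-01 1.99e+02 2.04e+02]
 [5.81e-01 2.03e-01 1.75e-01 2.03e+02 2.06e+02]
 [5.83e-01 2.10e-01 1.79e-01 2.00e+02 2.05e+02]
 [5.88e-01 2.10e-01 1.80e-01 2.00e+02 2.03e+02]
 [5.90e-01 2.07e-01 1.83e-01 2.01e+02 2.02e+02]
 [5.88e-01 2.12e-01 1.83e-01 1.99e+02 2.03e+02]
 [5.90e-01 2.04e-01 1.84e-01 2.02e+02 2.02e+02]
 [5.85e-01 2.07e-01 1.86e-01 2.01e+02 2.04e+02]
 [5.82e-01 1.99e-01 1.86e-01 2.04e+02 2.05e+02]
 [5.82e-01 1.91e-01 1.87e-01 2.07e+02 2.05e+02]
 [5.82e-01 2.01e-01 1.88e-01 2.03e+02 2.05e+02]
 [5.79e-01 2.16e-01 1.89e-01 1.97e+02 2.06e+02]
 [5.83e-01 2.00e-01 1.94e-01 2.03e+02 2.04e+02]
 [5.86e-01 1.97e-01 1.96e-01 2.04e+02 2.03e+02]
 [5.78e-01 2.17e-01 1.97e-01 1.96e+02 2.06e+02]]
scene 1004
[[6.00e-01 2.40e-01 1.27e-01 3.45e+02 2.35e+02]
 [5.98e-01 2.38e-01 1.29e-01 3.45e+02 2.34e+02]
 [6.04e-01 2.39e-01 1.30e-01 3.44e+02 2.35e+02]
 [6.05e-01 2.34e-01 1.31e-01 3.42e+02 2.34e+02]
 [6.00e-01 2.21e-01 1.32e-01 3.39e+02 2.30e+02]
 [6.05e-01 2.37e-01 1.32e-01 3.43e+02 2.34e+02]
 [6.05e-01 2.34e-01 1.33e-01 3.42e+02 2.33e+02]
 [6.05e-01 2.30e-01 1.34e-01 3.41e+02 2.32e+02]
 [6.07e-01 2.29e-01 1.35e-01 3.40e+02 2.32e+02]
 [6.04e-01 2.32e-01 1.35e-01 3.42e+02 2.32e+02]
 [6.05e-01 2.27e-01 1.35e-01 3.40e+02 2.31e+02]
 [5.98e-01 2.18e-01 1.36e-01 3.39e+02 2.28e+02]
 [6.04e-01 2.39e-01 1.36e-01 3.44e+02 2.33e+02]
 [6.01e-01 2.43e-01 1.37e-01 3.46e+02 2.33e+02]
 [6.05e-01 2.36e-01 1.38e-01 3.43e+02 2.32e+02]
 [6.04e-01 2.32e-01 1.38e-01 3.42e+02 2.31e+02]
 [6.00e-01 2.41e-01 1.38e-01 3.46e+02 2.32e+02]
 [5.91e-01 2.46e-01 1.39e-01 3.50e+02 2.31e+02]
 [6.04e-01 2.29e-01 1.40e-01 3.41e+02 2.30e+02]
 [6.05e-01 2.39e-01 1.40e-01 3.44e+02 2.32e+02]]
```

The tips read z≈0.128, though TCP z 0.119 implies 0.094. I'll take a fresh picture at rest to rule out lag.

```bash
cat >> h.py <<'E'
def tip(n='scene',save=None):
    im,d=camera(n);p=sense()['position']
    v,u=np.nonzero(d>0);o,r=ray(n,np.c_[u,v]);P=o+r*d[v,u][:,None]
    k=(abs(P[:,0]-p[0])<.05)&(abs(P[:,1]-p[1])<.05)&(P[:,2]>.07)&(P[:,2]<p[2]+.1)
    Q=P[k];return im,p,Q[Q[:,2].argsort()][:12].round(4)
E
python3 - <<'E'
from h import *
im,p,Q=tip();print(p,Q)
s=sense();move_l(s['position']+[0,0,.06],feed=.12);sleep(.3)
im,p,Q=tip();print(p,Q)
cv2.imwrite('pics/t.png',cv2.resize(im[150:290,290:450],None,fx=5,fy=4)[:,:,::-1])
s=sense();print(s['time_s'],s['wrist_force'],s['ft_torque'],s['finger_gap'])
E
```

```text
[0.59405746 0.23060446 0.11898726] [[0.5981 0.2384 0.1256]
 [0.603  0.2299 0.1264]
 [0.5989 0.2386 0.1295]
 [0.6049 0.2279 0.1295]
 [0.6043 0.2336 0.1297]
 [0.6054 0.2377 0.1297]
 [0.6037 0.2394 0.1297]
 [0.6044 0.2305 0.1309]
 [0.6031 0.2325 0.1314]
 [0.604  0.2269 0.1316]
 [0.5867 0.244  0.1319]
 [0.5994 0.2418 0.1319]]
[0.59383848 0.23047612 0.17843101] [[0.5942 0.2372 0.1823]
 [0.6024 0.2344 0.1853]
 [0.6016 0.2307 0.1857]
 [0.6001 0.2384 0.1864]
 [0.6045 0.2267 0.188 ]
 [0.6034 0.2288 0.1887]
 [0.6023 0.2249 0.1887]
 [0.605  0.239  0.1896]
 [0.6029 0.2312 0.1898]
 [0.6043 0.2353 0.19  ]
 [0.6022 0.2276 0.1903]
 [0.6014 0.2389 0.1905]]
7.5417 [-0.07991269 -0.10414972  0.5927769 ] [0.01127125 0.02712105 0.02058722] 0.0001265143607556359
```

View pics/t.png

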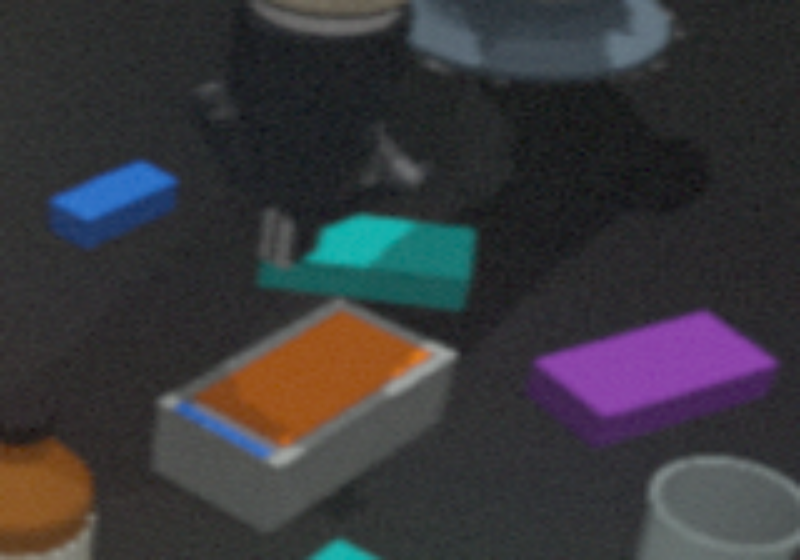

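The fingertips really stand about 6 mm behind the reported TCP, about 31 mm short of the text. The press therefore stopped above the cover and touched nothing. I'll press again by measured tip height, with a force stop.

Run:
```python
from h import *
p=np.array([.5947,.2307,.065])
move_l([p[0],p[1],.075],feed=.15)
im,q,Q=tip();print(q,Q[:5])
z=.075;f0=sense()['wrist_force']
while z>.036:
    z-=.003;r=move_l([p[0],p[1],z],feed=.02,until_force=5)
    s=sense();print(s['position'][2].round(4),(s['wrist_force']-f0).round(2),r)
    if r or (s['wrist_force']-f0)[2]>5:break
s=sense();move_l([p[0],p[1],s['position'][2]+.05],feed=.1)
f=camera('scene');np.savez('pics/scene2.npz',p=f[0],d=f[1]);d=f[1]
m=mask(f[0],(3,130,60),(22,255,255),(315,205,390,285))
v,u=np.nonzero(m&(d>0).astype(np.uint8)*255);o,r=ray('scene',np.c_[u,v]);P=o+r*d[v,u][:,None]
b=np.digitize(P[:,0],np.arange(.48,.64,.02))
print([(round(P[b==i,0].mean(),3),round(np.median(P[b==i,2]),4)) for i in range(1,9) if (b==i).sum()>5])
print(sense()['time_s'])
```

```text
[0.59570357 0.23086449 0.07621005] [[0.5996 0.2386 0.0832]
 [0.6045 0.2394 0.0837]
 [0.6034 0.2382 0.0856]
 [0.6053 0.2366 0.0857]
 [0.5993 0.238  0.0861]]
0.0723 [-0.09  0.44  0.13] False
0.0688 [-0.29 -0.94 -0.97] False
0.0657 [ 0.17 -0.85 -0.52] False
0.0628 [ 0.27 -0.33 -0.69] False
0.0598 [ 0.16  0.26 -1.13] False
0.0568 [ 0.07 -0.57 -0.45] False
0.0538 [ 1.07 -0.64 -1.07] False
0.0508 [ 0.07 -0.62 -0.62] False
0.0478 [ 0.38 -1.06 -0.21] False
0.0449 [-0.37 -0.13 -0.39] False
0.0442 [-1.15 -0.51  4.81] True
[(np.float64(0.514), np.float64(0.079)), (np.float64(0.53), np.float64(0.0724)), (np.float64(0.549), np.float64(0.0642)), (np.float64(0.57), np.float64(0.0561)), (np.float64(0.59), np.float64(0.0484)), (np.float64(0.604), np.float64(0.1501))]
12.35
```

The cover has tipped and stays: its top slopes 22°, with the raised corner near 82 mm. Next I measure the tip height against gripper opening above the grasp, since the fingers swing as they close.

Run:
```python
from h import *
a=np.deg2rad(-.45);Rz=np.array([[np.cos(a),-np.sin(a),0],[np.sin(a),np.cos(a),0],[0,0,1]])
R=Rz@np.diag([1,-1,-1.])
print([None if (q:=inverse_kinematics([.5147,.231,.06],M)) is None else q.round(2) for M in(R,R@np.diag([-1,-1,1]))])
s=sense();move_l([.5147,.2312,.16],R,feed=.2)
for g in(.06,.074):
    command_gripper(g);im,p,Q=tip()
    n='scene';Q=Q[Q[:,2]>.1];print(g,sense()['finger_gap'],p,Q-p)
im,d=camera('top');m=mask(im,(3,130,60),(22,255,255),(175,185,230,260));print((m>0).sum())
np.savez('pics/top3.npz',p=im,d=d)
print(sense()['time_s'])
```

```text
[array([-0.9 ,  0.54,  0.53,  1.97, -0.4 ,  0.74, -1.71]), array([-0.29,  0.5 , -0.26,  1.94,  0.19,  0.73,  0.89])]
0.06 0.05977691415644129 [0.51472501 0.2311801  0.15999016] []
0.074 0.07378702562912769 [0.51469175 0.23124372 0.1600558 ] []
480
14.0583
```

```bash
sed -i 's/(P\[:,2\]>.07)/(P[:,2]>.1)/' h.py
python3 - <<'E'
from h import *
for g in(.06,.074):
    command_gripper(g);im,p,Q=tip();print(g,(Q-p).round(4)[:8].tolist())
print(sense()['time_s'])
E
```

```text
0.06 [[-0.0011, -0.0282, 0.0115], [0.0016, -0.0293, 0.0123], [0.0018, 0.0378, 0.0126], [0.0092, -0.0298, 0.0129], [0.009, 0.037, 0.013], [-0.0038, -0.0274, 0.0136], [0.0084, -0.0274, 0.0137], [0.0088, 0.0396, 0.0145]]
0.074 [[0.0019, -0.0358, 0.0152], [0.0048, 0.0453, 0.0155], [-0.0022, -0.036, 0.0161], [-0.0086, -0.0347, 0.0166], [0.0091, -0.0399, 0.0167], [-0.0033, -0.0337, 0.0168], [0.0102, 0.043, 0.0172], [-0.006, -0.0359, 0.0173]]
14.7417
```

Run:
```python
from h import *
r=move_l([.5147,.231,.0545],feed=.08,until_force=6)
s=sense();print(r,s['position'],s['wrist_force'])
command_gripper(.05,80)
s=sense();print(s['finger_gap'],s['gripper_force'],s['wrist_force'],s['position'])
r=move_l([.5147,.231,.085],feed=.05,until_force=15);s=sense();print(r,s['wrist_force'],s['finger_gap'])
r=move_l([.5147,.231,.20],feed=.15,until_force=15)
sleep(.2)
s=sense();print(r,s['time_s'],s['wrist_force'],s['ft_torque'],s['finger_gap'],s['position'])
im=camera('scene');np.savez('pics/scene4.npz',p=im[0],d=im[1])
cv2.imwrite('pics/g.png',cv2.resize(im[0][130:290,270:430],None,fx=3.6,fy=3.6)[:,:,::-1])
```

```text
False [0.51509189 0.23117915 0.05501847] [ 0.76006801 -0.48133838  0.12117411]
0.057797336197582004 84.35810208320618 [-2.58941701 -1.04993089  6.07443548] [0.5146428  0.2311483  0.05518431]
False [ 0.06922925  0.41279303 -2.80852164] 0.05846165772040649
False 18.3583 [ 0.37385442  0.09070903 -2.54465542] [-0.02328766  0.13088267 -0.02027841] 0.05783895405300886 [0.51418376 0.23075284 0.19899744]
```

View pics/g.png

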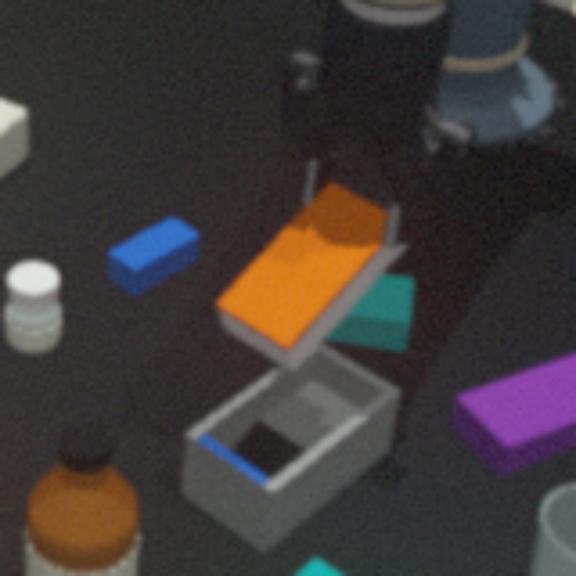

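Gripped and lifted cleanly. I'll fit the cover's top plane and outline from depth, giving its pose in the hand, then carry it level to above the block.

```bash
cat >> h.py <<'E'
def covertop(f,d,win,n='scene'):
    "plane + rectangle of the orange top from one picture with depth: centre, axes x,y,z (columns), size"
    m=mask(f,(3,130,60),(22,255,255),win);c=big(m);mm=np.zeros_like(m);cv2.drawContours(mm,[c],-1,255,-1)
    mi=cv2.erode(mm,np.ones((3,3)));v,u=np.nonzero((mi>0)&(m>0)&(d>0));o,r=ray(n,np.c_[u,v]);P=o+r*d[v,u][:,None]
    c0=np.median(P,0)
    for _ in range(4):
        A=np.linalg.lstsq(np.c_[P[:,:2],np.ones(len(P))],P[:,2],rcond=None)[0]
        P=P[abs(P[:,:2]@A[:2]+A[2]-P[:,2])<.004]
    N=np.array([-A[0],-A[1],1]);N/=np.linalg.norm(N);c0=np.r_[c0[:2],c0[:2]@A[:2]+A[2]]
    o,r=ray(n,c.reshape(-1,2));Q=o+r*((c0-o)@N/(r@N))[:,None]
    X=np.cross([0,1,0],N);X/=np.linalg.norm(X);Y=np.cross(N,X)
    (x,y),(w,h),a=cv2.minAreaRect((np.c_[(Q-c0)@X,(Q-c0)@Y]*1000).astype(np.float32))
    if w<h:w,h,a=h,w,a-90
    a=np.deg2rad((a+90)%180-90);ct=c0+(x*X+y*Y)/1000
    x=X*np.cos(a)+Y*np.sin(a);return ct,np.c_[x,np.cross(N,x),N],(w,h)
E
python3 - <<'E'
from h import *
f=np.load('pics/scene4.npz');ct,C,sz=covertop(f['p'],f['d'],(320,170,400,235));s=sense()
R=np.array(s['tcp_rot']);print(ct,C.round(3),sz,np.rad2deg(np.arcsin(C[2,0])))
off=R.T@(ct-s['position']);Crel=R.T@C;print('off',off,'nominal',[.0466-.0003,0,-.0055]) 
y=np.deg2rad(12.1)
D=np.array([[np.cos(y),-np.sin(y),0],[np.sin(y),np.cos(y),0],[0,0,1]])
th=np.deg2rad(-22);B=np.diag([1,-1,-1.])@np.array([[np.cos(th),0,-np.sin(th)],[0,1,0],[np.sin(th),0,np.cos(th)]])
pl=np.arcsin(-C[2,0])
for sg in(1,-1):
    Dp=D@np.diag([sg,sg,1]);Rt=Dp@Crel.T;print(sg,Rt.round(3).tolist())
    p=np.array([.5308,-.2338,.20])-Rt@off;q=inverse_kinematics(p,Rt)
    print(p,q)
np.savez('pics/rel.npz',off=off,Crel=Crel)
E
```

```text
[0.56155514 0.23068981 0.20224173] [[ 0.93   0.038  0.365]
 [-0.025  0.999 -0.041]
 [-0.366  0.029  0.93 ]] (124.34593963623047, 67.41343688964844) -21.489292825961687
off [ 0.04720148 -0.00029902 -0.00312029] nominal [0.0463, 0, -0.0055]
1 [[0.904, 0.226, 0.363], [0.225, -0.973, 0.047], [0.364, 0.039, -0.93]]
[ 0.48934515 -0.24455561  0.17990977] [ 0.3861866   0.19193916  0.14198945  2.1131029  -0.46651394  0.58441822
 -0.45444938]
-1 [[-0.904, -0.226, -0.363], [-0.225, 0.973, -0.047], [0.364, 0.039, -0.93]]
[ 0.57225485 -0.22304439  0.17990977] [ 0.88146398  0.89895544 -1.18303165  1.44774081  0.75706588  1.71854382
  1.46472625]
```

```bash
cat >> h.py <<'E'
def tool(ct,yaw,pitch,off):
    "TCP pose that puts the held cover's top centre at ct, level, long axis at yaw (rad)"
    c,s=np.cos(yaw),np.sin(yaw);D=np.array([[c,-s,0],[s,c,0],[0,0,1]])
    c,s=np.cos(pitch),np.sin(pitch)
    R=D@np.array([[c,0,-s],[0,1,0],[s,0,c]])@np.diag([1,-1,-1.])
    return np.array(ct)-R@off,R
E
python3 - <<'E'
from h import *
off=np.array([.047,0,-.004]);P=np.deg2rad(21.8)
p,R=tool([.56,.231,.26],0,P,off);move_l(p,R,feed=.15)
p,R=tool([.5308,-.2338,.20],np.deg2rad(12.1),P,off);movep(p,R);sleep(.3)
s=sense();print(s['time_s'],s['position'],s['wrist_force'],s['finger_gap'])
for n in('top','scene'):
    im,d=camera(n);np.savez(f'pics/{n}5.npz',p=im,d=d)
    w=(330,180,410,290) if n=='top' else (190,100,300,200)
    ct,C,sz=covertop(im,d,w,n);print(n,ct,C.round(3).tolist(),sz)
    c=big(mask(im,(3,130,60),(22,255,255),w));print(rect(n,c,.2))
a=cv2.resize(np.load('pics/top5.npz')['p'][170:290,320:420],None,fx=4,fy=4);b=cv2.resize(np.load('pics/scene5.npz')['p'][90:210,200:300],None,fx=4,fy=4)
cv2.imwrite('pics/h5.png',np.hstack([a,b])[:,:,::-1])
E
```

```text
21.1333 [ 0.48996431 -0.24198677  0.17890106] [-1.08137807 -0.61246683 -3.28920304] 0.057727190359991944
top [ 0.53286402 -0.2332854   0.20099918] [[0.978, -0.21, 0.013], [0.21, 0.978, -0.002], [-0.013, 0.005, 1.0]] (122.16702270507812, 62.25346755981445)
(array([ 0.53295911, -0.23349763]), (122.25615692138672, 62.251216888427734), 12.287753105163574)
scene [ 0.53045892 -0.23329914  0.20007216] [[0.978, -0.209, 0.006], [0.209, 0.978, -0.006], [-0.005, 0.007, 1.0]] (130.8931121826172, 68.3558578491211)
(array([ 0.53039105, -0.23339198]), (131.7591094970703, 67.81599426269531), 12.41543960571289)
```

View pics/h5.png

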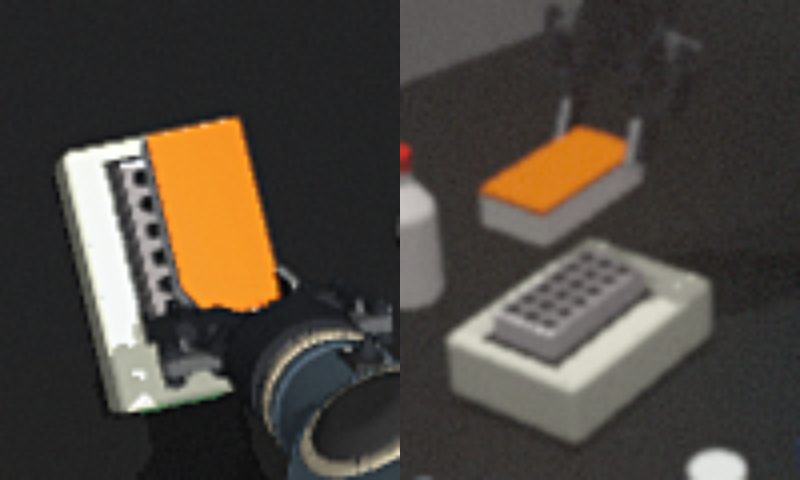

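The cover hangs level and is already over the block. I'll lower it to just above the block and compare its outline with the wells in the same cameras.

```bash
cat >> h.py <<'E'
def look(tag,z):
    r=[]
    for n in('top','scene'):
        im,d=camera(n);np.savez(f'pics/{n}{tag}.npz',p=im,d=d)
        w=(330,180,410,290) if n=='top' else (190,100,300,200)
        m=cv2.morphologyEx(mask(im,(3,150,60),(22,255,255),w),cv2.MORPH_OPEN,np.ones((5,5)))
        ref={'top':[.5315,-.2346],'scene':[.5301,-.2330]}[n]   # block centre as this camera sees it
        q=(onplane(n,big(m).reshape(-1,2),z)[:,:2]-ref)*1000
        a=np.deg2rad(12.1);q=q@np.array([[np.cos(a),-np.sin(a)],[np.sin(a),np.cos(a)]])
        g=lambda v,k,s:[round(float(np.median(e)),1) for lo,hi in((-40,-15),(-12,12),(15,40)) if len(e:=[v_ for v_ in[s*np.max(s*v[(abs(k-t)<3)]) for t in np.linspace(lo,hi,6)*(1 if v is q[:,1] else 1)]])]
        x,y=q[:,0],q[:,1]
        ed=lambda v,k,ts,s:[round(float(s*np.max(s*v[abs(k-t)<4])),1) if (abs(k-t)<4).any() else None for t in ts]
        print(n,'+x',ed(x,y,(-20,0,20),1),'-x',ed(x,y,(-20,0,20),-1),'+y',ed(y,x,(-30,0,30,45),1),'-y',ed(y,x,(-30,0,30,45),-1),cv2.minAreaRect(q.astype(np.float32)))
E
sed -i '/g=lambda v,k,s/d' h.py
python3 - <<'E'
from h import *
off=np.array([.047,0,-.004]);P=np.deg2rad(21.8)
p,R=tool([.5302,-.2341,.127],np.deg2rad(12.1),P,off);r=move_l(p,R,feed=.1,until_force=8);sleep(.2)
s=sense();print(r,s['time_s'],s['position']-p,s['wrist_force'])
look(6,.127)
E
```

```text
False 22.3167 [ 0.00043117 -0.0001984   0.00072232] [-0.10467478 -0.11685534 -2.16465568]
top +x [57.1, 58.3, 59.6] -x [-59.3, -59.1, -52.1] +y [29.6, 30.7, 30.5, 30.0] -y [-28.8, -28.6, -29.1, -28.9] ((-0.5528450012207031, 0.24294090270996094), (120.77249145507812, 60.902713775634766), 0.7731067538261414)
scene +x [62.8, 63.2, 59.1] -x [-63.7, -65.8, -55.7] +y [29.9, 31.5, 30.5, 30.0] -y [-35.1, -32.5, -35.2, -32.7] ((-1.2880210876464844, -1.6022148132324219), (67.11276245117188, 128.94252014160156), 89.87837982177734)
```

Run:
```python
from h import *
s=sense();p=s['position'];r=False
off=np.array([.047,0,-.004]);P=np.deg2rad(21.8);t,R=tool([.5302,-.2341,.115],np.deg2rad(12.1),P,off)
r=move_l(t,R,feed=.012,until_force=2.5);s2=sense();print(r,s2['position']-t,s2['wrist_force'])
command_gripper(.064);sleep(.1);command_gripper(.084)
z=np.array(sense()['tcp_rot'])[:,2]
move_l(sense()['position']-.06*z,feed=.12)
p=sense()['position'];movep([.47,-.02,.27],np.diag([1,-1,-1.]))
s=sense();print(s['time_s'],s['position'],s['wrist_force'])
look(7,.12)
a=cv2.resize(np.load('pics/top7.npz')['p'][170:290,320:420],None,fx=4,fy=4);b=cv2.resize(np.load('pics/scene7.npz')['p'][90:210,200:300],None,fx=4,fy=4)
cv2.imwrite('pics/h7.png',np.hstack([a,b])[:,:,::-1])
```

```text
True [-4.21696231e-05  1.99529241e-05  4.37429899e-03] [-0.85628356 -0.24229457  4.72279261]
25.5667 [ 0.46952929 -0.02066427  0.26903137] [ 0.20257762 -0.82005659 -0.37429522]
top +x [57.9, 59.2, 58.3] -x [-60.3, -61.7, -59.9] +y [30.9, 30.7, 30.4, 29.9] -y [-28.5, -27.6, -28.8, -28.7] ((-1.2342681884765625, 1.066497802734375), (59.853965759277344, 120.77818298339844), 89.54056549072266)
scene +x [57.2, 59.2, 59.5] -x [-62.9, -65.0, -63.8] +y [30.0, 31.5, 30.4, 32.3] -y [-32.3, -32.5, -32.8, -30.3] ((-1.0951423645019531, -0.5611648559570312), (66.69123840332031, 127.81123352050781), 89.42267608642578)
```

View pics/h7.png

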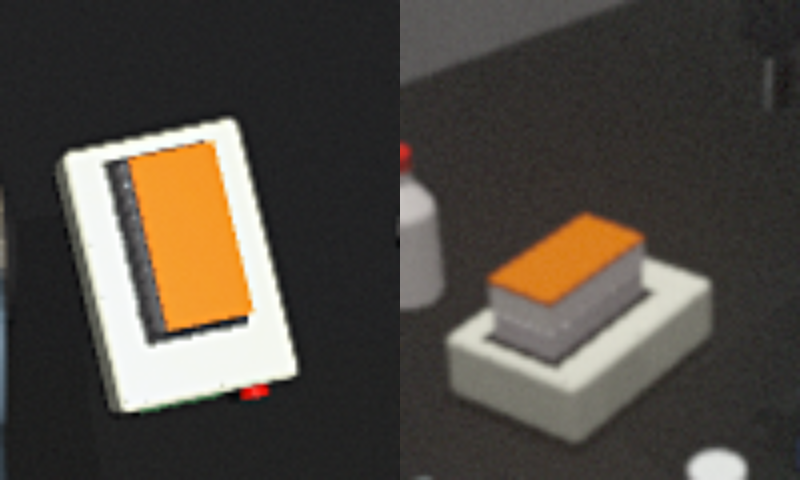

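The cover lies on the block, orange side up, and looks flush. Both cameras agree on an offset of about 1 mm or less. I'll use the last picture for a close look at the joint.

Run:
```python
from h import *
b=np.load('pics/scene7.npz')['p'][138:188,215:270];b=cv2.resize(b,None,fx=12,fy=12,interpolation=2)
b=cv2.convertScaleAbs(b,alpha=1.5)
# predicted outline of the block (bottom z .065, top .09) from its measured centre in this view
c=camera_params('scene');R=np.array(c['rotation']);a=np.deg2rad(12.1)
M=np.array([[np.cos(a),-np.sin(a)],[np.sin(a),np.cos(a)]])
for z,col in((.09,(0,255,0)),(.12,(0,255,255))):
    q=np.array([[60,-30],[60,30],[-60,30],[-60,-30]])/1000@M.T+[.5301,-.2330];W=np.c_[q,np.full(4,z)]
    uv=cv2.projectPoints(W,cv2.Rodrigues(R.T)[0],-R.T@np.array(c['position']),c['K'],c['dist'])[0].reshape(-1,2)
    cv2.polylines(b,[(((uv-[215,138])+.5)*12).astype(int)],True,col,1)
cv2.imwrite('pics/h8.png',b[:600,:,::-1])
```

```text
(no output)
```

View pics/h8.png

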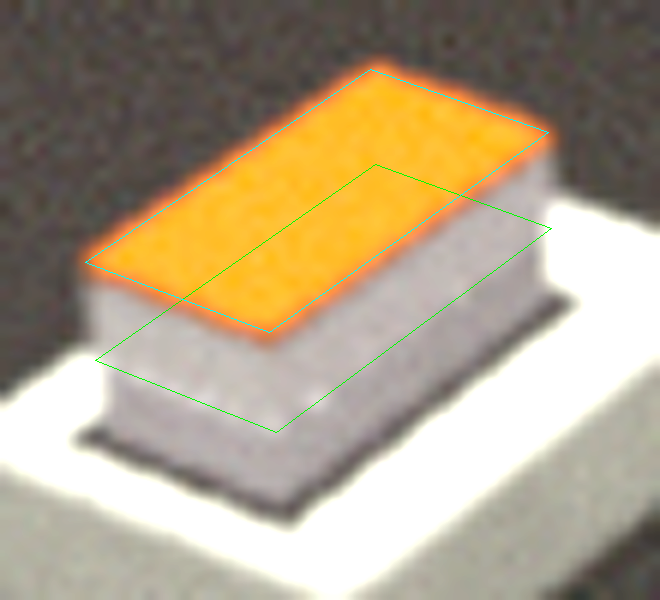

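The cyan outline, the block's measured footprint raised to cover-top height, matches the orange top at corners (86,262), (268,332), (548,132) and (370,70). It agrees within half a camera pixel, about 1 mm, so the cover is flush and I'm handing in.

```bash
python3 -c "
from rig import *
print(sense()['time_s']);print(finish_job())"
```

```text
25.6667
the job is handed in; nothing more can be done
None
```

I tipped the cover up in its nest, took it by the raised end and laid it orange side up on the aluminium block. By the cameras its edges are flush to about 1–1.5 mm. I let go and handed in at 25.7 s, with no verdict returned. A first press stopped short of the cover without touching it, because the fingertips stood about 31 mm higher than the text says.

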